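# Hold the door leaf in the hinge, ready for its pin

### The arm

A 6-joint arm with a two-finger parallel gripper is mounted at the origin on the work surface. World frame = base frame: x ahead of the robot, y to its left, z up, the work surface at z = 0. Lengths are in mm, angles in degrees, forces in N, time in s.
With the tool pointing down it reaches from about 350 to 850 mm from the base axis. Payload 8.1 kg.
Tool frame: the origin (TCP) lies at the very end of the fingers, on their centre line; the grasp point (between the pads) lies 19 mm behind it; z points along the fingers, y is the direction in which the jaws open and shut (so a half turn about z gives the same grasp; the last joint's range is limited). The gripper opens to 85 mm and grips with 20 to 120 N. Pads are 22 mm wide; open, the fingers measure 114 mm over their backs; the gripper's body (76 mm by 85 mm) begins 54 mm behind the grasp point. The pads swing forward as they close: fully open they stand 13 mm farther back than shut.
Start: joints at [61.284, 7.471, 85.268, -0, 87.261, -4.893], TCP at [242.333, 548.89, 231.292] pointing down, gripper open.
Joint ranges: [-169.43, 169.43], [-51.17, 129.36], [1.28, 143.12], [-76.62, 256.62], [0, 156.53], [-152.29, 152.29]. Speed limits (degrees/s): [136.94, 136.94, 159.86, 180, 180, 180].

### API

Orientations are given as [roll, pitch, yaw] about the fixed x, y, z axes, in that order (R = Rz(yaw) Ry(pitch) Rx(roll)).
In Python, from bench import sensors, viewer, job gives the robot as it stands.
- The arm moves only by the shell command python3 -m pendant 'ROWS' [FORCE]. ROWS is JSON, one flat list of numbers, 5 for each row, row after row: the shift along the world's x, y, z in mm, then the turn about the world's z in rad, then the finger opening in mm, from 0 to 85.4. In form: [x, y, z, twist, hand, x, y, z, twist, hand, ...]. A call has 1 to 12 rows; each row shifts and turns the pose as measured when the row begins; what a row does not reach is not made up. A row lasts 1/12 s, in which the tool goes at most 41.7 mm and 7.16 degrees, less where a joint would pass 70% of its speed; a pose out of reach is approached as far as the arm can. A call with a gripper value outside its range is refused whole. The fingers move at their own pace and stop on an object; FORCE is the grip in N (left out, the last holds). Time passes only in rows, so rows that do not move let the fingers close. It gives the time, the measured TCP pose, the force and the opening at its end, in the units of the state.
- sensors.sense(): the state, without advancing time (a new reading comes with each control period).
- viewer.snapshot(name): name is "scene" or "side" or "wrist"; returns a dict with "frame" (480x640x3 uint8, blue, green, red), "z_map" (480x640 float32, mm along the optical axis (not along the pixel's ray), 0 where there is no reading), "fx", "fy", "cx", "cy" (pixels), "k1" (the pictures are not rectified: a ray, as slopes to the right and down, at radius r is drawn at 1 + k1 r^2 times it, then the intrinsics apply), "view" (4x4, takes a point from world to camera coordinates). Camera axes: x right, y down, z forward; pixel columns grow to the right and rows downward; lengths in mm; the calibration is good to about 2 mm. A picture is of the moment at which its call begins.
- job.hand_in(): hands the job in, once; it reports no verdict.
The state is a dict: "time": time; "joint_pos": joint angles; "qd": joint speeds; "joint_efforts": joint torques, N m; "tool_pos": TCP position; "tcp_rot": TCP orientation; "ft_force": force on the tool from outside, world axes, zero at the start; "wrist_torque": the same for the moment, N m; "finger_gap": finger opening in mm.
Only numpy, scipy, OpenCV 4.12 (cv2) and the standard library are available. Lean on these libraries where they do the work, as an engineer would, in place of code of your own. Each camera call takes 0.05 s, during which the arm holds its last target.

### The job

The door hinge is about to be pinned: slide the jamb block (the box-section stub with the two-knuckle hinge leaf bolted on top) along the bench, without lifting or tipping it, until its end sits flat against the angle-iron stop. Then pick up the loose leaf with the single knuckle and bring that knuckle between the two on the block, opened out level like a flat hinge, so that all the pin holes line up. Finish while holding the leaf there in the gripper for the pin to be driven, free of the bench and not jammed against the block, with the block still against the stop and everything else left where it lies.

Things in the scene. Friction and masses are not known exactly. Their poses are not given: they have to be found in the camera images.
- jamb_gap (a point): Middle of the 30 mm gap between the jamb block's two knuckles, on the pin-hole axis, 72 mm above the bench; half-way along the block, 44 mm in x from its middle plane (14 mm outside its side). Axes: x level, straight out from the block on the knuckle side; y along pin holes and block, towards the end that goes to the stop; z up. Gap open above, below and to +x; plate edge 16 mm behind the axis.
- jamb: Jamb block: loose stub of grey 60 mm square box section, 120 mm long, flat capped ends, about 0.9 kg, lying on the bench; it slides when pushed. On top a bolted steel hinge leaf, 56 mm wide, 10 mm thick, whose two knuckles (24 mm across, 13 mm long, bore 13 mm) overhang one long side. Origin in the middle of the underside; axes as jamb_gap.
- jamb_front (a point): Middle of the flat end of the jamb block (60 x 60 mm) that goes against the stop, half-way up (30 mm). Axes as jamb_gap: y points out of this end.
- jamb_back (a point): Middle of the opposite flat end of the jamb block (60 x 60 mm), where it can be pushed, half-way up (30 mm). Axes as jamb_gap: y points into the block, towards the stop.
- stop_face (a point): Bench stop: steel angle iron 160 mm long, 40 mm high, bolted down. This point is the middle of the length of its upright face that looks at the block, 30 mm above the bench. x runs along the face, y straight into it (the way the block is pushed), z up.
- leaf_center (a point): Loose door leaf with ONE knuckle: steel plate 60 mm (x) by 56 mm (y) by 10 mm thick with three screw holes, lying flat, about 0.3 kg. Centre of the plate, half-way up (5 mm above its underside). x from the knuckle towards the plate's free end, y along the pin hole, z up. Can be gripped from above across its two flat side edges, 56 mm apart, which run along x.
- leaf_knuckle (a point): Pin-hole centre of the loose leaf's knuckle: tube along y, 24 mm across, 25 mm long (2.5 mm play each side in the gap), bore 13 mm; 46 mm in -x from leaf_center, 12 mm above the plate's underside. A 25 mm wide neck joins it to the plate, whose edge is 16 mm from the axis. When mated flat, its axes point as those of jamb_gap and the plate's underside is 60 mm above the bench.
- leaf: The same loose one-knuckle door leaf; origin under the centre of the plate, on its underside; axes as leaf_center.
- spare_center (a point): Not wanted: another loose steel leaf with the same plate but TWO knuckles (each 13 mm long, 30 mm apart). Centre of its plate, half-way up; x from the knuckles towards the free end. May lie in either of the two places where the leaves lie. Leave it.
- dish: Round steel parts dish, 108 mm across and 24 mm high, with the hinge pin and two brass washers in it; origin under its centre. Leave it.
- hammer: Ball-peen hammer with wooden handle, 270 mm long, 33 mm high, lying along its x; origin under the middle. Leave it.
- spanner: Combination spanner, 205 mm long, 9 mm high, lying along its x. Leave it.
- file: Flat file with wooden handle, 300 mm long, 25 mm high, lying along its x. Leave it.
- meter: Hand-held test meter, 85 by 165 by 40 mm, lying on its back; origin under its centre. Leave it.
Not all that is in view belongs to the job. Leave any blue or orange look-alike of the jamb alone. Leave any turquoise look-alike of the leaf alone.

How it is judged (in metres and radians):
On the way, in this order (a step that is already met when the one before it is completed fails the run):
1. the jamb block sits flat against the bench stop (y of jamb_front in the frame of stop_face between -0.004 and 0.004 m and x of jamb_front in the frame of stop_face between -0.075 and 0.075 m and angle between the x axis of jamb_gap and the x axis of stop_face, either way round below 0.06 rad), for 0.2 s.
2. the one-knuckle leaf is picked up clear of the bench in the gripper (height (world z) of leaf_center above 0.03 m and contact force between leaf and the fingers above 1 N), for 0.1 s.
At the end, for the whole second after the job is handed in: Held leaf at rest: pin-hole centre within 4 mm of the gap centre, axes within 0.07 rad, level within 0.12 rad, opened outwards, finger force over 2 N, under 8 N on the block. Block end within 4 mm of the stop, square within 0.06 rad, flat on the bench. All else within 30 mm of its start (all of step 1 and distance between leaf_knuckle and jamb_gap below 0.004 m and angle between the y axis of leaf_knuckle and the y axis of jamb_gap, either way round below 0.07 rad and angle between leaf_center's own z axis and vertical below 0.12 rad and x of leaf_center in the frame of jamb_gap above 0.03 m and contact force between leaf and the fingers above 2 N and contact force between leaf and jamb below 8 N and height (world z) of leaf_center above 0.05 m and distance of each of spare_center, dish, hammer, spanner, file, meter from where it was at the start of the episode below 0.03 m and angle between jamb's own z axis and vertical below 0.05 rad and linear speed of each of leaf, jamb below 0.03 m/s); the arm keeps its last pose, push and grip.
It fails at once if the jamb block is lifted or tipped (height (world z) of jamb above 0.012 m or angle between jamb's own z axis and vertical above 0.2 rad).
It fails at once if another thing on the bench is displaced by 30 mm or more (distance of any of spare_center, dish, hammer, spanner, file, meter from where it was at the start of the episode above 0.03 m).
It also fails if it takes over 64 s, if anything falls off the work surface, if the arm or the gripper's body presses on something with over 40 N, if the wrist force passes 120 N, or if a joint passes its speed limit or range.

## Working session

There is one attempt and no reset: what is moved stays moved. The work goes in short steps, Python scripts to look and compute and a shell command to move; the robot and the scene stay as the last step left them, time stands still between calls to the robot, and variables do not carry over. Pictures are saved under pics/ and viewed, and the job is handed in when it is done.

```bash
ls; mkdir -p pics; cat > h.py <<'E'
import numpy as np, cv2, pickle
from bench import sensors, viewer, job
def snap(n,save=None):
    s=viewer.snapshot(n)
    if save: cv2.imwrite('pics/'+save+'.png',s['frame']); pickle.dump(s,open('pics/'+save+'.pkl','wb'))
    return s
def rays(s,px):
    px=np.array(px,float).reshape(-1,2)
    K=np.array([[s['fx'],0,s['cx']],[0,s['fy'],s['cy']],[0,0,1]])
    u=cv2.undistortPoints(px.reshape(-1,1,2),K,np.array([s['k1'],0,0,0.]))
    return np.c_[u.reshape(-1,2),np.ones(len(px))]
def onplane(s,px,z):
    "intersect with world z"
    V=np.array(s['view']);R=V[:3,:3];t=V[:3,3];c=-R.T@t
    d=rays(s,px)@R
    return c+d*((z-c[2])/d[:,2])[:,None]
def cloud(s):
    z=s['z_map'];v,u=np.mgrid[0:480,0:640]
    r=rays(s,np.c_[u.ravel(),v.ravel()])*z.reshape(-1,1)
    V=np.array(s['view']);P=(r-V[:3,3])@V[:3,:3]
    P[z.ravel()==0]=np.nan
    return P.reshape(480,640,3)
def proj(s,P):
    V=np.array(s['view']);p=np.atleast_2d(P)@V[:3,:3].T+V[:3,3]
    a=p[:,:2]/p[:,2:];a=a*(1+s['k1']*(a**2).sum(1,keepdims=True))
    return a*[s['fx'],s['fy']]+[s['cx'],s['cy']]
E
python3 - <<'E'
from h import *
for n in('scene','side','wrist'):
    s=snap(n,n+'0');V=np.array(s['view']);print(n,s['fx'],s['k1'],-V[:3,:3].T@V[:3,3])
print(sensors.sense())
E
```

```text
pics
scene 547.9619169042189 0.016534689408346015 [1509.89876935  -35.8795329   769.24363679]
side 578.6707462402227 -0.13754233024237777 [  -5.65785032 -884.35998334  868.24071071]
wrist 344.0694583048275 -0.05228157047616917 [178.64461601 576.03008656 372.8291731 ]
{'time': 0.15, 'joint_pos': array([ 6.12819920e+01,  7.50725890e+00,  8.53161106e+01,  6.68560879e-04,
        8.72620473e+01, -4.89299098e+00]), 'qd': array([ 0.00083822, -0.02909368, -0.1379414 , -0.00767485, -0.01169817,
       -0.02876335]), 'joint_efforts': array([ 2.37231570e-04, -5.70073414e+01, -5.01151764e+01, -2.94650881e-04,
        9.89402208e-03, -3.34130232e-05]), 'tool_pos': array([242.13169665, 548.49749269, 230.45246313]), 'tcp_rot': array([-1.79914952e+02, -7.95093673e-03,  1.56174945e+02]), 'ft_force': array([-0.19586669,  0.50269516, -0.61757706]), 'wrist_torque': array([ 0.01574395, -0.00400068, -0.01535672]), 'finger_gap': 85.28418496264895}
```

View pics/scene0.png

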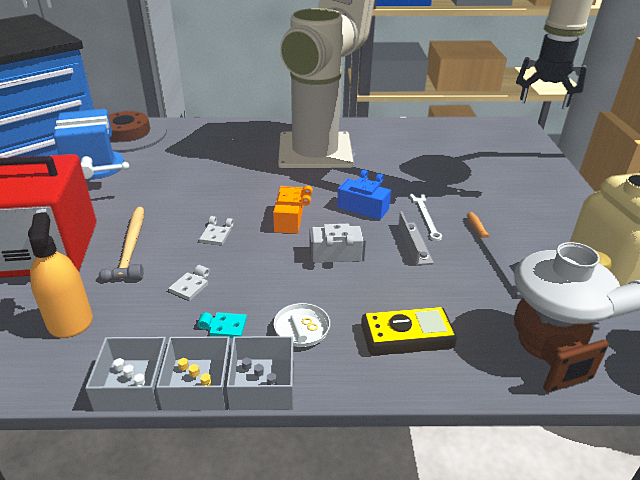

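View pics/side0.png

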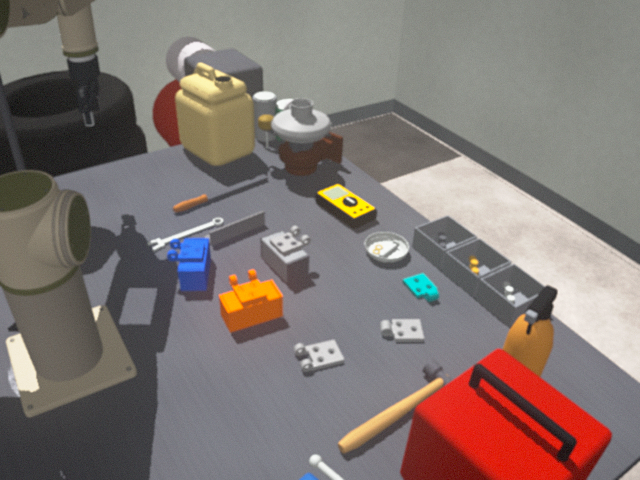

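View pics/wrist0.png

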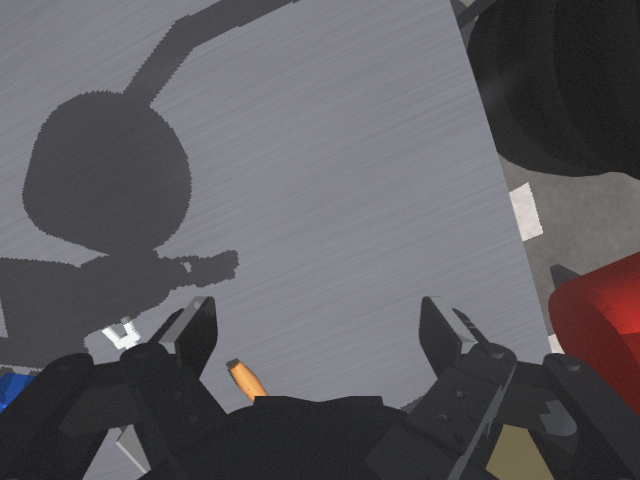

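```bash
python3 - <<'E'
from h import *
a=cv2.imread('pics/scene0.png');b=cv2.imread('pics/side0.png')
c1=cv2.resize(a[200:310,295:445],(800,587),interpolation=2);cv2.imwrite('pics/c1.png',c1)
c2=cv2.resize(a[205:310,160:250],(514,600),interpolation=2);cv2.imwrite('pics/c2.png',c2)
c3=cv2.resize(b[200:300,200:330],(780,600),interpolation=2);cv2.imwrite('pics/c3.png',c3)
c4=cv2.resize(b[300:385,280:440],(800,425),interpolation=2);cv2.imwrite('pics/c4.png',c4)
E
```

```text
(no output)
```

View pics/c1.png

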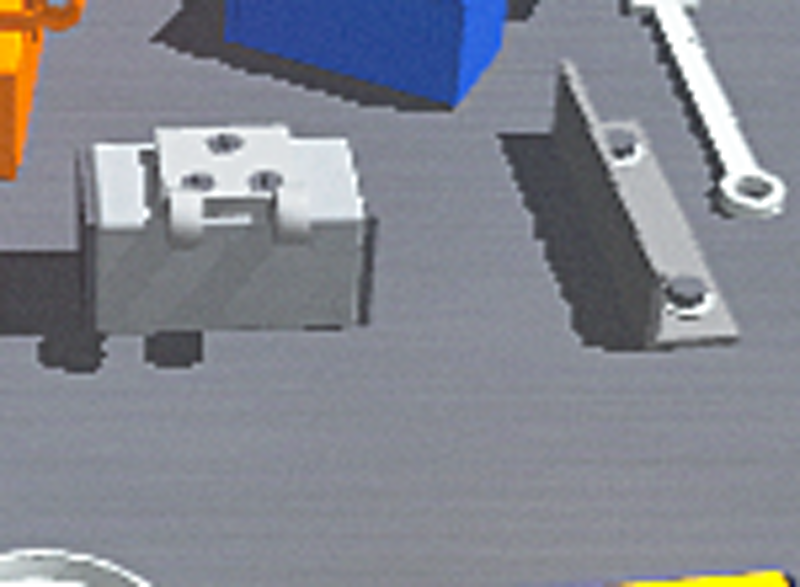

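View pics/c2.png

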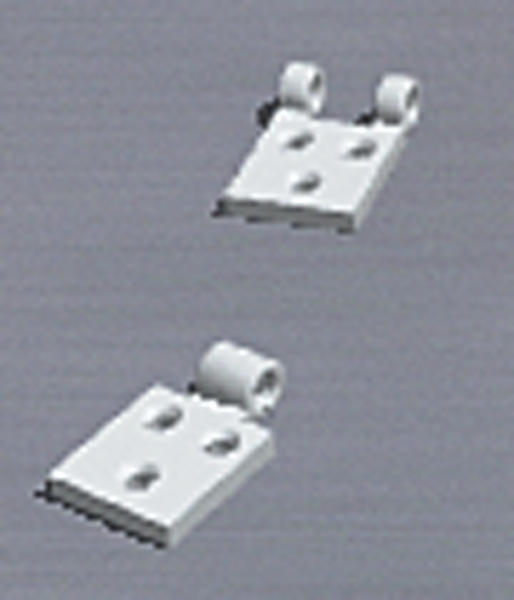

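View pics/c3.png

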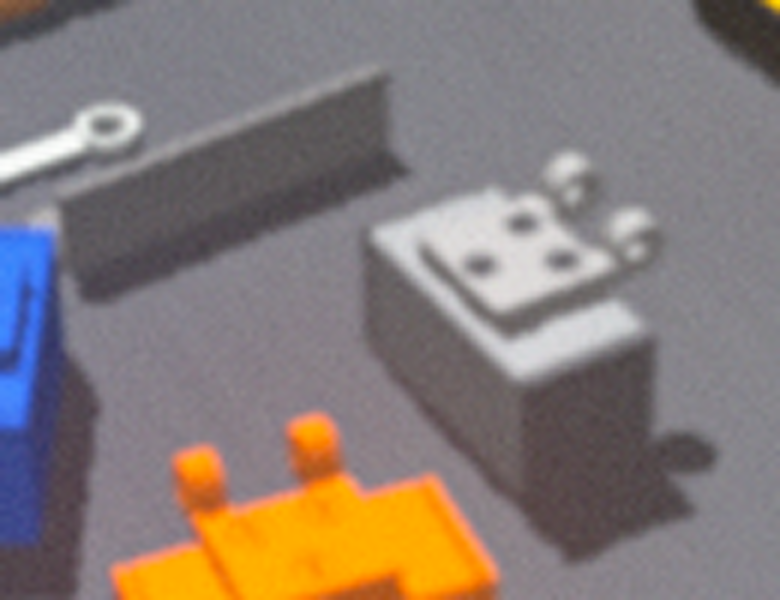

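View pics/c4.png

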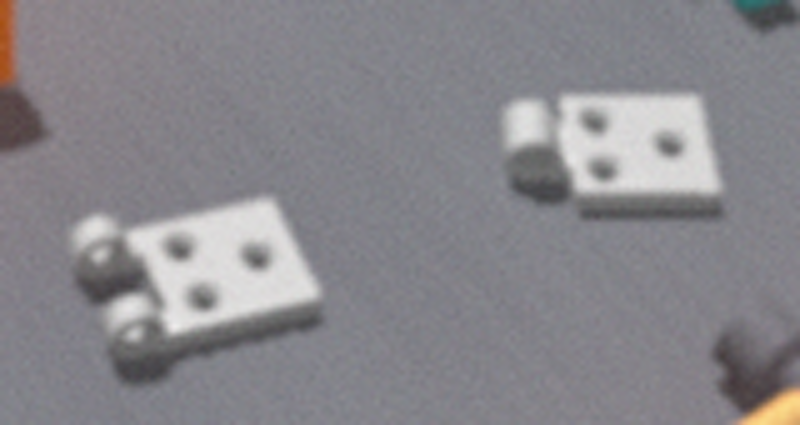

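```bash
cat >> h.py <<'E'
def rect(P,zl,zh,box=None):
    m=(P[...,2]>zl)&(P[...,2]<zh)
    q=P[m]
    if box: q=q[(q[:,0]>box[0])&(q[:,0]<box[1])&(q[:,1]>box[2])&(q[:,1]<box[3])]
    r=cv2.minAreaRect(q[:,:2].astype(np.float32)); return len(q),np.round(r[0],1),np.round(r[1],1),round(r[2],2),np.median(q[:,2]).round(1)
E
python3 - <<'E'
from h import *
A=pickle.load(open('pics/scene0.pkl','rb'));B=pickle.load(open('pics/side0.pkl','rb'))
for n,s,pts in(('scene',A,[(337,243),(415,237),(190,282),(215,230),(305,323),(408,330)]),('side',B,[(286,255),(240,228),(405,330),(322,355)])):
    C=cloud(s)
    for u,v in pts: print(n,(u,v),C[v,u].round(1))
CA,CB=cloud(A),cloud(B)
# corners by pixel, scene crop c1
f=150/800
def c1(u,v): return (295+u*f,200+v*110/587)
print('block top (97,222),(365,221),(345,140),(97,143)'); print(onplane(A,[c1(97,222),c1(365,221),c1(348,140),c1(95,143)],60).round(1))
print('stop top', onplane(A,[c1(567,62),c1(658,272)],40).round(1))
def c3(u,v): return (200+u/6,200+v/6)
print('side block top L,near,right'); print(onplane(B,[c3(370,232),c3(522,380),c3(653,340)],60).round(1))
print('stop top side',onplane(B,[c3(60,202),c3(383,70)],40).round(1))
def c2(u,v): return (160+u*90/514,205+v*105/600)
print('leaf plate top'); print(onplane(A,[c2(50,485),c2(165,530),c2(272,438),c2(160,385)],10).round(1))
def c4(u,v): return (280+u/5,300+v/5)
print('leaf side'); print(onplane(B,[c4(560,95),c4(698,95),c4(720,193),c4(582,195)],10).round(1))
E
```

```text
scene (337, 243) [547.2  37.9  54.1]
scene (415, 237) [459.4 229.3   5.8]
scene (190, 282) [ 626.3 -275.4   11.7]
scene (215, 230) [ 432.9 -247.7    9.3]
scene (305, 323) [746.8 -33.1   9.1]
scene (408, 330) [792.  157.3  34.8]
side (286, 255) [504.9   3.9  59.9]
side (240, 228) [484.9 201.4  19.2]
side (405, 330) [ 625.8 -281.     8. ]
side (322, 355) [ 439.9 -250.8    8.2]
block top (97,222),(365,221),(345,140),(97,143)
[[549.8 -14.3  60. ]
 [549.7  95.3  60. ]
 [491.8  93.3  60. ]
 [493.4 -14.2  60. ]]
stop top [[401.8 201.7  40. ]
 [558.6 216.1  40. ]]
side block top L,near,right
[[486.3  85.5  60. ]
 [491.9 -23.2  60. ]
 [546.2 -27.2  60. ]]
stop top side [[399.4 190.   40. ]
 [557.5 208.9  40. ]]
leaf plate top
[[ 649.1 -315.8   10. ]
 [ 673.7 -270.    10. ]
 [ 623.5 -238.8   10. ]
 [ 592.5 -285.4   10. ]]
leaf side
[[ 621.1 -242.8   10. ]
 [ 671.9 -273.1   10. ]
 [ 642.5 -321.9   10. ]
 [ 592.9 -293.4   10. ]]
```

```bash
python3 - <<'E'
from h import *
A=pickle.load(open('pics/scene0.pkl','rb'));B=pickle.load(open('pics/side0.pkl','rb'))
for n,s in(('scene',A),('side',B)):
    C=cloud(s)
    bx=(470,580,-50,125)
    for zl,zh in((55,64),(50,90),(15,55),(66,76)): print(n,'block',zl,rect(C,zl,zh,bx))
    print('stop',rect(C,15,45,(380,580,150,260)))
    print('stop',rect(C,30,45,(380,580,150,260)))
    print('leaf',rect(C,4,14,(560,700,-350,-220)))
    print('spare',rect(C,4,14,(400,500,-310,-200)))
    print('bench z',np.nanmedian(C[300:315,330:400 ] if n=='scene' else C[290:310,360:380],axis=(0,1)))
E
```

```text
scene block 55 (511, array([528.5,  39.4]), array([ 81. , 120.6]), 3.5, np.float64(60.1))
scene block 50 (1072, array([532.7,  39.6]), array([ 89.4, 120.6]), 3.5, np.float64(62.3))
scene block 15 (757, array([541.4,  28.4]), array([134.2,  57.8]), 67.6, np.float64(34.6))
scene block 66 (379, array([536.2,  39.1]), array([83.3, 56. ]), 2.03, np.float64(70.3))
stop (337, array([461.9, 209.4]), array([192.3,  58. ]), 19.41, np.float64(31.7))
stop (190, array([464.9, 200.7]), array([191.7,  39.7]), 19.41, np.float64(39.0))
leaf (659, array([ 632.9, -281.1]), array([129.9, 124.1]), 4.83, np.float64(10.1))
spare (458, array([ 447.5, -257.3]), array([ 91.5, 100.6]), 0.22, np.float64(10.0))
bench z [693.29606706  87.13824888   0.7203201 ]
side block 55 (530, array([528.8,  37.3]), array([ 84. , 124.8]), 1.99, np.float64(58.3))
side block 50 (1171, array([530.4,  37.3]), array([ 87.6, 125. ]), 2.16, np.float64(62.1))
side block 15 (660, array([518.1,  36.4]), array([ 63.8, 126.6]), 3.43, np.float64(35.6))
side block 66 (394, array([534.7,  37.2]), array([77.1, 60.7]), 3.17, np.float64(68.7))
stop (497, array([466.7, 200.9]), array([189. ,  37.8]), 16.73, np.float64(28.6))
stop (229, array([466.4, 201.5]), array([189. ,  37.3]), 17.32, np.float64(35.5))
leaf (644, array([ 624.5, -269.7]), array([ 93.6, 103.2]), 34.09, np.float64(8.8))
spare (741, array([ 443. , -245.3]), array([85.9, 70.5]), 0.01, np.float64(8.8))
bench z [ 624.7377938  -160.30217838   -1.79446977]
```

```bash
cat >> h.py <<'E'
from scipy.optimize import least_squares
def sbox(p,lo,hi):
    lo=np.array(lo,float);hi=np.array(hi,float);q=np.abs(p-(lo+hi)/2)-(hi-lo)/2
    return np.linalg.norm(np.maximum(q,0),axis=1)+np.minimum(q.max(1),0)
def scyl(p,cx,cz,r,y0,y1):
    d=np.c_[np.hypot(p[:,0]-cx,p[:,2]-cz)-r,np.abs(p[:,1]-(y0+y1)/2)-(y1-y0)/2]
    return np.linalg.norm(np.maximum(d,0),axis=1)+np.minimum(d.max(1),0)
def sjamb(p): return np.min([sbox(p,[-30,-60,0],[30,60,60]),sbox(p,[-31,-28,60],[28,28,70]),scyl(p,44,72,12,15,28),scyl(p,44,72,12,-28,-15),sbox(p,[28,15,60],[44,28,70]),sbox(p,[28,-28,60],[44,-15,70])],axis=0)
def sleaf(p): return np.min([sbox(p,[-30,-28,0],[30,28,10]),scyl(p,-46,12,12,-12.5,12.5),sbox(p,[-46,-12.5,0],[-30,12.5,10])],axis=0)
def sstop(p): return np.min([sbox(p,[-80,0,0],[80,5,40]),sbox(p,[-80,0,0],[80,40,5])],axis=0)
def loc(P,x,z=0):
    a=np.deg2rad(x[2]);R=np.array([[np.cos(a),-np.sin(a),0],[np.sin(a),np.cos(a),0],[0,0,1]])
    return (P-[x[0],x[1],z])@R
def fit(C,sdf,x0,zlo,zhi,rad,z0=0,zfree=True,tilt=False):
    x=np.array(list(x0)+[z0],float)
    for it in range(4):
        q=C.reshape(-1,3);m=(q[:,2]>zlo)&(q[:,2]<zhi)&(np.hypot(q[:,0]-x[0],q[:,1]-x[1])<rad);q=q[m]
        q=q[np.abs(sdf(loc(q,x,x[3])))<(15,10,6,5)[it]]
        r=least_squares(lambda v:sdf(loc(q,v,v[3])),x,loss='soft_l1',f_scale=1.0,x_scale=[1,1,1,1]);x=r.x
    return x.round(2),len(q),round(float(np.sqrt(np.mean(r.fun**2))),2)
E
python3 - <<'E'
from h import *
A=pickle.load(open('pics/scene0.pkl','rb'));B=pickle.load(open('pics/side0.pkl','rb'))
for n,s in(('scene',A),('side',B)):
    C=cloud(s)
    print(n,'jamb',fit(C,sjamb,(520,38,3),8,95,90))
    print(n,'leaf',fit(C,sleaf,(632,-280,-31 +0),4,30,70), fit(C,sleaf,(632,-280,-25),4,30,70))
    print(n,'stop',fit(C,sstop,(480,204,5.8),8,50,100))
E
```

```text
scene jamb (array([5.1748e+02, 3.8790e+01, 2.7300e+00, 3.9000e-01]), 1893, 1.63)
scene leaf (array([ 6.3128e+02, -2.7926e+02, -3.0500e+01,  6.0000e-01]), 739, 1.62) (array([ 6.3128e+02, -2.7926e+02, -3.0500e+01,  6.0000e-01]), 739, 1.62)
scene stop (array([481.07, 205.55,   5.83,   8.93]), 456, 0.99)
side jamb (array([519.52,  37.09,   2.55,  -1.6 ]), 1846, 1.54)
side leaf (array([ 631.83, -280.9 ,  -31.77,   -0.75]), 741, 1.74) (array([ 631.83, -280.9 ,  -31.77,   -0.75]), 741, 1.74)
side stop (array([480.3 , 202.36,   5.18,  -0.83]), 624, 1.6)
```

```bash
python3 - <<'E'
from h import *
A=pickle.load(open('pics/scene0.pkl','rb'))
C=cloud(A)
hsv=cv2.cvtColor(A['frame'],cv2.COLOR_BGR2HSV)
for n,l,h in(('orange',5,20),('blue',105,130),('cyan',80,97)):
    m=(hsv[...,0]>=l)&(hsv[...,0]<=h)&(hsv[...,1]>120)&(C[...,2]>4)&(C[...,0]>300)&(C[...,0]<720)&(np.abs(C[...,1])<330)
    m[:,:180]=0
    q=C[m];print(n,len(q),np.nanpercentile(q,[1,99],axis=0).round(0).tolist())
s=pickle.load(open('pics/side0.pkl','rb'));CB=cloud(s)
for n,C in(('scene',C),('side',CB)):
  for th in (3,5,8):
    f=lambda p:np.min([sbox(p,[-80,0,0],[80,th,40]),sbox(p,[-80,0,0],[80,40,th])],axis=0)
    q=C.reshape(-1,3);x=np.array([480.5,203,5.5])
    for it in range(4):
        k=q[(q[:,2]>8)&(q[:,2]<50)&(np.hypot(q[:,0]-x[0],q[:,1]-x[1])<100)];k=k[np.abs(f(loc(k,x)))<6]
        r=least_squares(lambda v:f(loc(k,v)),x,loss='soft_l1');x=r.x
    print(n,th,x.round(2),len(k),np.sqrt(np.mean(r.fun**2)).round(2))
E
```

```text
orange 929 [[316.0, -106.0, 5.0], [439.0, -19.0, 83.0]]
blue 1611 [[302.0, 52.0, 5.0], [381.0, 180.0, 80.0]]
cyan 10 [[710.0, -209.0, 5.0], [719.0, -184.0, 11.0]]
scene 3 [481.76 203.33   6.35] 395 1.98
scene 5 [481.01 205.52   5.84] 406 1.45
scene 8 [480.63 205.48   5.84] 439 1.64
side 3 [480.43 203.1    5.62] 623 1.58
side 5 [480.28 202.27   5.2 ] 625 1.6
side 8 [481.55 204.12   5.55] 625 2.08
```

The grey jamb is at scene (337,243); its look-alikes are orange (290,208) and blue (364,195). The one-knuckle grey leaf is at (190,282), with the two-knuckle spare at (215,230) and the turquoise one at (222,323). The crops confirm these choices, so I'm moving behind the block.

```bash
python3 -m pendant '[16,-36,0,-0.09,30, 16,-36,0,-0.09,30, 16,-36,0,-0.09,30, 16,-36,0,-0.09,30, 16,-36,0,-0.09,30, 16,-36,0,-0.09,30, 16,-36,0,-0.09,30, 16,-36,0,-0.09,30, 16,-36,0,-0.09,30, 16,-36,0,-0.09,30, 16,-36,0,-0.09,30, 16,-36,0,-0.07,30]' 40
```

```text
time: 1.15
tool_pos: [431.4, 101.8, 224.2]
tcp_rot: [-179.6, -0.1, 93.4]
ft_force: [0.5, 0.4, 0.0]
finger_gap: 30.1
```

```bash
python3 -m pendant '[19,-35,0,0.01,30, 19,-35,0,0.01,30, 19,-35,0,0.01,30, 19,-35,0,0.01,30, 19,-34,0,0,30, 0,0,-35,0,30, 0,0,-35,0,30, 0,0,-30,0,30, 0,0,0,0,30]'
```

```text
time: 1.9
tool_pos: [531.7, -93.4, 122.8]
tcp_rot: [180.0, 0.1, 94.8]
ft_force: [-1.1, 0.4, -1.2]
finger_gap: 30.1
```

```bash
python3 - <<'E'
from h import *
snap('scene','s1');snap('side','d1')
E
```

```text
(no output)
```

View pics/s1.png

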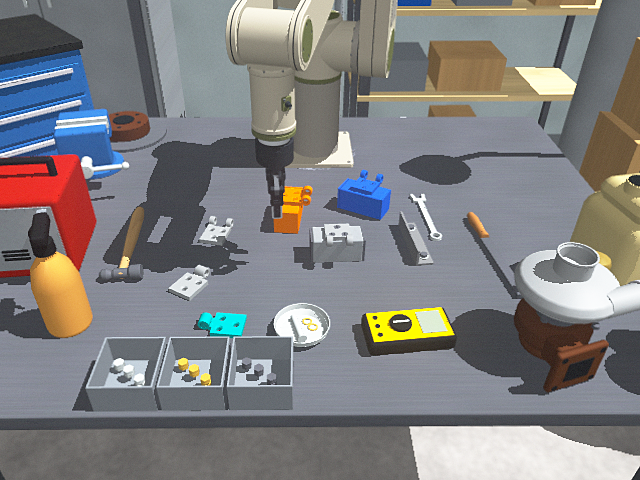

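```bash
python3 -m pendant '[-2,0,-35,0.014,30, 0,0,-35,0,30, 0,0,-24,0,30, 0,0,0,0,30, 0,0,0,0,30]'
```

```text
time: 2.42
tool_pos: [543.0, -94.5, 48.5]
tcp_rot: [178.4, 0.7, 95.9]
ft_force: [0.1, 0.0, 0.4]
finger_gap: 30.3
```

```bash
python3 - <<'E'
from h import *
s=sensors.sense();print({k:np.round(v,2) for k,v in s.items()})
E
python3 -m pendant '[0,0,0,0,30, 0,0,0,0,30]'
```

```text
{'time': np.float64(2.42), 'joint_pos': array([-1.515e+01,  7.920e+00,  1.048e+02, -9.000e-02,  6.551e+01,
       -2.097e+01]), 'qd': array([0.43, 0.11, 0.03, 0.02, 0.44, 0.02]), 'joint_efforts': array([-6.000e-02, -4.853e+01, -4.119e+01, -2.000e-02, -2.900e-01,
       -1.000e-02]), 'tool_pos': array([542.99, -94.5 ,  48.51]), 'tcp_rot': array([178.37,   0.72,  95.85]), 'ft_force': array([0.11, 0.01, 0.44]), 'wrist_torque': array([ 0.02, -0.05,  0.02]), 'finger_gap': np.float64(30.28)}
time: 2.58
tool_pos: [546.0, -94.7, 53.8]
tcp_rot: [178.1, 0.8, 95.9]
ft_force: [1.1, 0.4, 0.0]
finger_gap: 30.0
```

```bash
python3 -m pendant '[0,0,0,0,30]'; python3 -m pendant '[0,0,0,0,30]';python3 -m pendant '[0,0,-10,0,30]';python3 -m pendant '[0,0,0,0,30]'
```

```text
time: 2.67
tool_pos: [547.6, -95.0, 56.5]
tcp_rot: [177.9, 0.9, 95.9]
ft_force: [0.3, 0.0, 0.3]
finger_gap: 29.8
time: 2.75
tool_pos: [549.1, -95.3, 58.7]
tcp_rot: [177.7, 1.0, 95.9]
ft_force: [0.2, 0.4, -0.4]
finger_gap: 30.3
time: 2.83
tool_pos: [551.9, -96.0, 52.2]
tcp_rot: [177.4, 1.1, 95.9]
ft_force: [0.8, 0.3, 0.6]
finger_gap: 29.8
time: 2.92
tool_pos: [551.2, -95.8, 51.0]
tcp_rot: [177.4, 1.1, 95.9]
ft_force: [-0.6, 1.1, -1.1]
finger_gap: 29.9
```

```bash
for i in 1 2 3; do python3 -m pendant '[0,0,0,0,30]' | sed -n 1,3p; python3 -c "
from h import *
s=sensors.sense();print(s['joint_pos'].round(2),s['joint_efforts'].round(1))"; done
```

```text
time: 3.0
tool_pos: [551.6, -95.9, 51.2]
tcp_rot: [177.4, 1.1, 95.9]
[-1.5060e+01  8.0100e+00  1.0441e+02 -9.0000e-02  6.4750e+01 -2.0960e+01] [  0.1 -51.2 -43.6  -0.   -0.2   0. ]
time: 3.08
tool_pos: [551.2, -95.8, 50.8]
tcp_rot: [177.4, 1.1, 95.9]
[-1.5060e+01  8.0300e+00  1.0443e+02 -9.0000e-02  6.4750e+01 -2.0960e+01] [ -0.  -52.6 -45.4  -0.   -0.5   0. ]
time: 3.17
tool_pos: [551.0, -95.8, 50.6]
tcp_rot: [177.5, 1.1, 95.9]
[-1.5060e+01  8.0500e+00  1.0444e+02 -9.0000e-02  6.4760e+01 -2.0960e+01] [  0.  -52.1 -44.6  -0.   -0.3   0. ]
```

```bash
python3 -m pendant '[-6,0,-6,0,30, -6,0,-6,0,30, -6,2,-6,0,30, -5,2,-6,0,30, 0,0,-3,0,30, 0,0,0,0,30, 0,0,0,0,30]'
```

```text
time: 3.75
tool_pos: [522.9, -90.8, 18.7]
tcp_rot: [177.7, 1.0, 95.9]
ft_force: [0.6, 0.3, 0.2]
finger_gap: 29.9
```

```bash
python3 -m pendant '[0,10,2,0,30, 0,12,0,0,30, 0,10,0,0,30, -1,6,0,0,30, -1,6,0,0,30, -1,6,0,0,30, 0,0,0,0,30]'
```

```text
time: 4.33
tool_pos: [521.2, -34.6, 22.4]
tcp_rot: [177.5, 1.0, 95.9]
ft_force: [0.5, 0.5, -0.2]
finger_gap: 30.0
```

```bash
python3 -m pendant '[-0.6,6,0,0,30, -0.8,8,0,0,30, -1,10,0,0,30, -1,10,0,0,30, -1,10,0,0,30, -1,10,0,0,30, -0.8,8,0,0,30, -0.6,6,0,0,30, 0,0,0,0,30]'; python3 - <<'E'
from h import *
for n in('scene','side'):
    C=cloud(snap(n,n+'2'));print(n,fit(C,sjamb,(515,80,5),8,95,90))
E
```

```text
time: 5.08
tool_pos: [513.8, 38.3, 22.7]
tcp_rot: [177.5, 1.2, 95.9]
ft_force: [0.3, -4.2, -1.1]
finger_gap: 29.9
scene (array([506.94, 108.51,   5.69,   0.52]), 1793, 1.74)
side (array([510.85,  88.45,   5.77,   8.92]), 735, 2.03)
```

View pics/scene2.png

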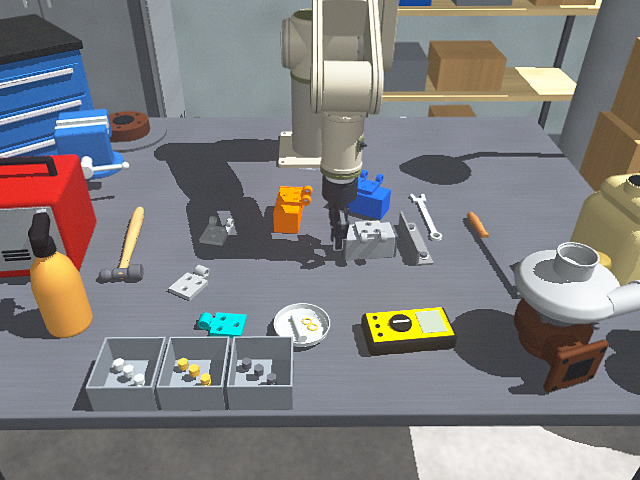

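```bash
python3 -m pendant '[-0.6,6,0,0,30, -0.8,8,0,0,30, -0.8,8,0,0,30, -0.6,6,0,0,30, -0.2,2,0,0,30, -0.2,2,0,0,30]';python3 -m pendant '[-0.2,2,0,0,30]';python3 -m pendant '[-0.2,2,0,0,30]'
```

```text
time: 5.68
tool_pos: [510.9, 68.2, 22.8]
tcp_rot: [177.5, 1.4, 95.8]
ft_force: [0.7, -4.4, 0.1]
finger_gap: 29.8
time: 5.77
tool_pos: [510.7, 70.0, 22.8]
tcp_rot: [177.5, 1.4, 95.7]
ft_force: [0.3, -4.8, 0.6]
finger_gap: 29.8
time: 5.85
tool_pos: [510.6, 71.7, 22.8]
tcp_rot: [177.5, 1.4, 95.7]
ft_force: [0.9, -6.1, 0.8]
finger_gap: 30.0
```

```bash
for i in 1 2 3 4 5; do python3 -m pendant '[-0.2,2,0,0,30]'|sed -n '2,4p'; done
```

```text
tool_pos: [510.4, 73.4, 22.8]
tcp_rot: [177.5, 1.4, 95.7]
ft_force: [-0.1, -4.6, 0.2]
tool_pos: [510.3, 75.1, 22.8]
tcp_rot: [177.5, 1.5, 95.7]
ft_force: [0.5, -4.7, -0.2]
tool_pos: [510.2, 76.5, 22.8]
tcp_rot: [177.5, 1.5, 95.7]
ft_force: [3.3, -15.8, 1.7]
tool_pos: [510.6, 76.6, 23.1]
tcp_rot: [177.5, 1.7, 95.7]
ft_force: [2.4, -21.1, 0.8]
tool_pos: [510.6, 76.4, 23.1]
tcp_rot: [177.5, 1.9, 95.7]
ft_force: [1.1, -15.8, -1.2]
```

```bash
python3 -m pendant '[-0.2,2.5,0,0,30,-0.2,2.5,0,0,30,-0.2,2.5,0,0,30]'; python3 -m pendant '[0,-3,0,0,30, 1,-8,0,0,30, 1,-12,0,0,30, 2,-14,0,0,30, 0,-10,10,0,30, 0,-5,20,0,30, 0,0,20,0,30, 0,0,0,0,30]'; python3 - <<'E'
from h import *
for n in('scene','side'):
    C=cloud(snap(n,n+'3'));print(n,fit(C,sjamb,(503,143,5.7),8,95,90),fit(C,sleaf,(631.5,-280,-31),4,30,70))
E
```

```text
time: 6.52
tool_pos: [510.6, 75.9, 23.0]
tcp_rot: [177.6, 2.6, 95.6]
ft_force: [1.2, -16.9, 0.6]
finger_gap: 30.0
time: 7.18
tool_pos: [512.6, 21.2, 74.7]
tcp_rot: [177.8, 2.3, 95.6]
ft_force: [1.0, 0.3, 0.3]
finger_gap: 30.1
scene (array([5.0353e+02, 1.4784e+02, 6.2000e+00, 3.4000e-01]), 1927, 1.62) (array([ 631.57, -279.4 ,  -30.16,    0.66]), 745, 1.56)
side (array([505.49, 146.36,   6.26,  -1.82]), 1151, 1.57) (array([ 631.68, -280.62,  -31.43,   -0.82]), 749, 1.67)
```

View pics/side3.png

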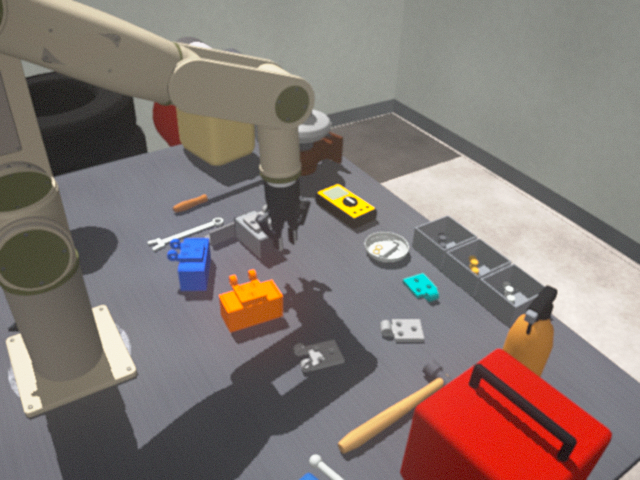

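```bash
python3 - <<'E'
from h import *
C=cloud(pickle.load(open('pics/scene0.pkl','rb')))
for u,v in [(122,272),(140,270),(130,240),(207,323),(240,325)]: print(u,v,C[v,u].round(0))
E
python3 -m pendant '[4,-10,25,0.05,60, 10,-25,20,0.09,85, 11,-28,10,0.09,85, 11,-28,5,0.09,85, 11,-28,0,0.09,85, 11,-28,0,0.09,85, 11,-28,0,0.09,85, 11,-28,0,0.09,85, 11,-28,0,0.09,85, 10,-25,0,0.08,85, 5,-12,0,0.03,85, 0,0,0,0,85]'
```

```text
122 272 [ 607. -421.   24.]
140 270 [ 604. -383.   26.]
130 240 [ 496. -431.   26.]
207 323 [ 755. -221.   18.]
240 325 [ 752. -159.   10.]
time: 8.28
tool_pos: [611.9, -253.8, 120.7]
tcp_rot: [178.5, 1.5, 149.1]
ft_force: [-0.3, -0.2, -0.8]
finger_gap: 85.4
```

```bash
python3 -m pendant '[6,-8,-8,0,85, 6,-8,-15,0,85, 5,-7,-15,0,85, 0,0,-15,0,85, 0,0,-12,0,85, 0,0,-8,0,85, 0,0,0,0,85, 0,0,0,0,85]'; python3 - <<'E'
from h import *
for n in('wrist','scene','side'):
    s=snap(n,n+'4')
    try: print(n,fit(cloud(s),sleaf,(631.5,-280,-31),4,30,70))
    except Exception as e: print(e)
E
```

```text
time: 8.95
tool_pos: [625.3, -270.3, 37.3]
tcp_rot: [178.3, 0.8, 148.7]
ft_force: [0.1, -0.5, -0.0]
finger_gap: 85.1
wrist (array([ 6.3095e+02, -2.8008e+02, -3.0710e+01, -2.9000e-01]), 12932, 0.84)
scene (array([ 6.3179e+02, -2.7919e+02, -3.0590e+01,  5.9000e-01]), 681, 1.54)
side (array([ 631.91, -280.58,  -32.24,   -0.97]), 594, 1.66)
```

View pics/wrist4.png

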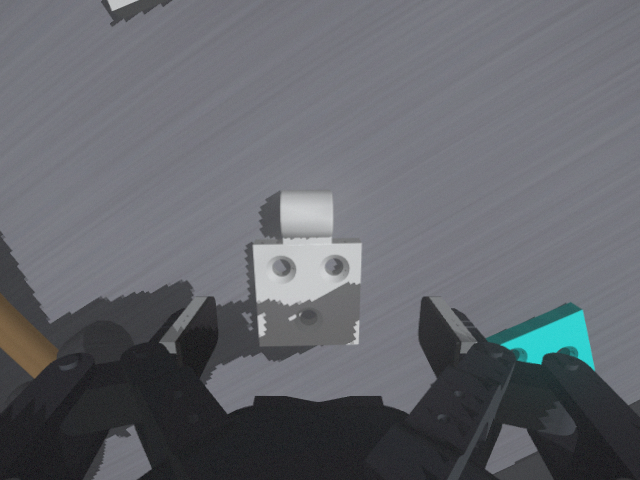

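```bash
python3 -m pendant '[2,-3,-6,0,85, 2,-3,-8,0,85, 1,-2,-8,0,85, 0,0,-6,0,85, 0,0,-3,0,85, 0,0,0,0,85, 0,0,0,0,85]'; python3 - <<'E'
from h import *
snap('side','side5');s=snap('wrist','wrist5');print(fit(cloud(s),sleaf,(631.5,-280,-31),4,30,70))
E
```

```text
time: 9.68
tool_pos: [633.8, -281.4, 7.8]
tcp_rot: [178.3, 1.3, 148.7]
ft_force: [0.3, -0.6, 0.7]
finger_gap: 85.3
(array([ 6.3094e+02, -2.8005e+02, -3.0730e+01, -2.9000e-01]), 19042, 0.84)
```

View pics/wrist5.png

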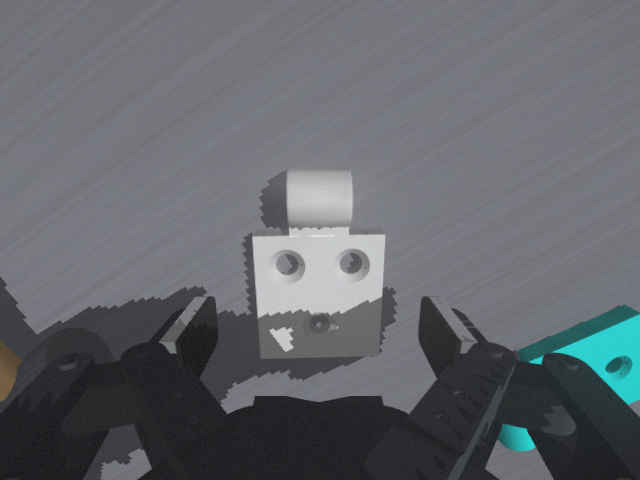

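```bash
python3 -m pendant '[-2,1,-3,0,85, 0,0,-3,0,85, 0,0,-0.5,0,85, 0,0,0,0,85]' 40;  python3 -m pendant '[0,0,0,0,50, 0,0,0,0,50,0,0,0,0,45,0,0,0,0,45]' 60
```

```text
time: 10.12
tool_pos: [632.2, -280.4, 2.1]
tcp_rot: [178.3, 1.4, 148.7]
ft_force: [0.1, -0.6, -0.2]
finger_gap: 84.9
time: 10.45
tool_pos: [632.7, -280.7, 3.4]
tcp_rot: [178.3, 1.4, 148.7]
ft_force: [0.7, -0.5, -2.4]
finger_gap: 53.1
```

```bash
python3 -m pendant '[0,0,0,0,45,0,0,0,0,45]' 60; python3 - <<'E'
from h import *
s=snap('wrist','wrist6');print(fit(cloud(s),sleaf,(631.5,-280,-31),4,30,70));snap('side','side6')
E
```

```text
time: 10.62
tool_pos: [632.6, -280.6, 3.2]
tcp_rot: [178.3, 1.4, 148.7]
ft_force: [0.6, 0.5, -1.8]
finger_gap: 53.2
(array([ 6.3098e+02, -2.8088e+02, -3.1060e+01, -2.6000e-01]), 19971, 0.92)
```

View pics/wrist6.png

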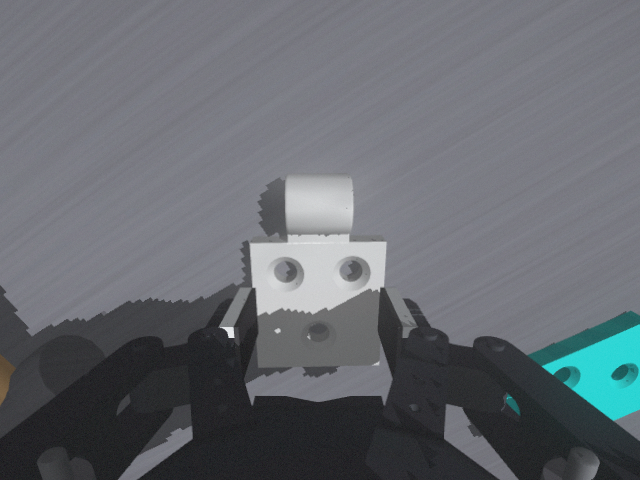

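Both pads hold the plate at its side edges, at about (240,310) and (395,310). Next is a gentle lift.

```bash
python3 -m pendant '[0,0,6,0,45, 0,0,8,0,45, 0,0,10,0,45,0,0,10,0,45,0,0,10,0,45,0,0,0,0,45,0,0,0,0,45]' 60; python3 - <<'E'
from h import *
s=snap('wrist','wrist7');C=cloud(s)
print(fit(C,sleaf,(631,-280,-31),15,90,70,z0=45));snap('side','side7')
E
```

```text
time: 11.3
tool_pos: [632.1, -280.3, 52.1]
tcp_rot: [178.3, 1.4, 148.8]
ft_force: [-1.2, -0.4, -1.9]
finger_gap: 53.0
(array([ 630.38, -280.59,  -31.04,   48.55]), 20473, 0.98)
```

View pics/wrist7.png

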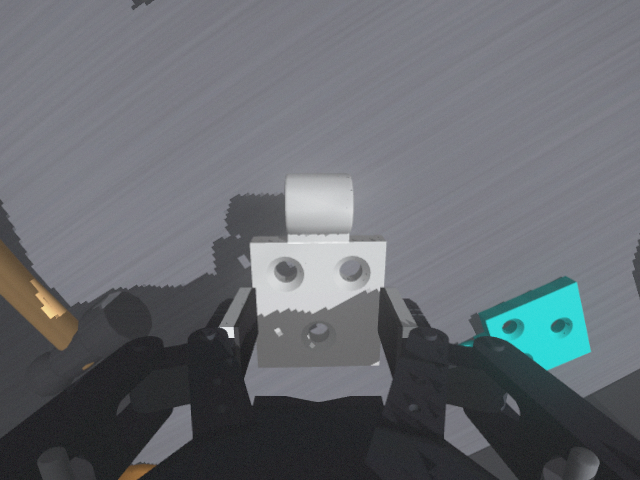

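```bash
python3 -m pendant '[0,5,15,0.02,45, 0,12,20,0.05,45, 0,22,15,0.06,45, 1,30,10,0.06,45, 1,32,5,0.06,45, 1,32,0,0.06,45, 1,32,0,0.06,45, 1,32,0,0.06,45, 1,32,0,0.06,45, 1,32,0,0.06,45, 1,32,0,0.06,45, 1,28,0,0.04,45]' 60
```

```text
time: 12.4
tool_pos: [636.2, 51.5, 126.3]
tcp_rot: [178.4, 1.3, -172.1]
ft_force: [0.7, -0.2, -2.3]
finger_gap: 52.9
```

```bash
python3 -m pendant '[0,22,0,-0.005,45, 0,20,0,-0.005,45, 1,18,-4,-0.005,45, 1,14,-6,-0.005,45, 1,8,-6,-0.005,45, 0,4,-4,-0.005,45, 0,0,0,0,45, 0,0,0,0,45]' 60; python3 - <<'E'
from h import *
s=snap('wrist','wrist8');C=cloud(s)
print(fit(C,sleaf,(638,162,6),85,150,70,z0=100),fit(C,sjamb,(504,147,6.2),8,95,90))
for n in('side','scene'):
    print(n,fit(cloud(snap(n,n+'8')),sjamb,(504,147,6.2),8,88,90))
E
```

```text
time: 13.07
tool_pos: [636.3, 151.8, 109.8]
tcp_rot: [178.3, 1.3, -172.8]
ft_force: [-0.1, -0.5, -3.5]
finger_gap: 53.5
(array([634.85, 150.91,   7.43, 106.4 ]), 20428, 0.96) (array([ 5.0296e+02,  1.4832e+02,  5.6900e+00, -2.4000e-01]), 23534, 0.84)
side (array([505.49, 146.41,   6.19,  -1.62]), 1675, 1.68)
scene (array([5.0390e+02, 1.4789e+02, 5.2300e+00, 3.8000e-01]), 852, 1.56)
```

View pics/wrist8.png

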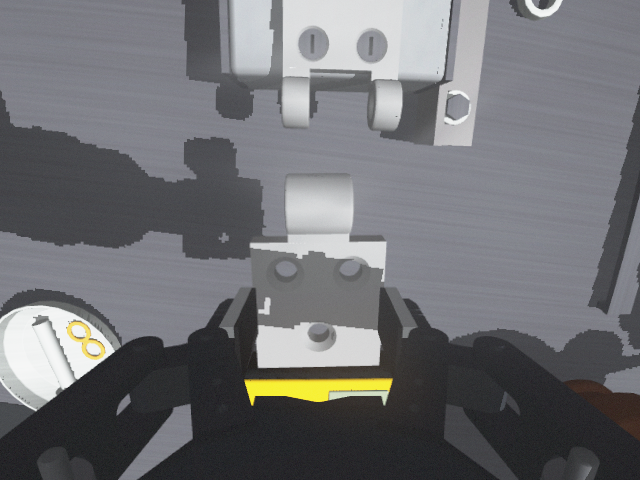

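View pics/scene8.png

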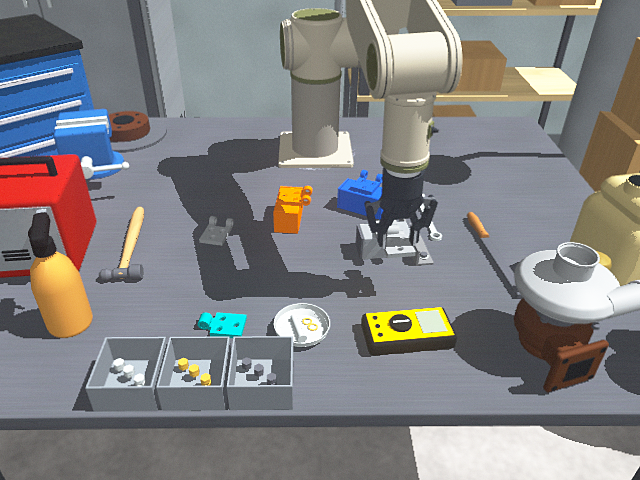

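```bash
python3 -m pendant '[0,3,-6,-0.01,45, 0,3,-8,-0.01,45, 0,2,-8,-0.01,45, 0,2,-8,0,45, 0,0,-8,0,45, 0,0,-4,0,45, 0,0,0,0,45, 0,0,0,0,45]' 60; python3 - <<'E'
from h import *
s=snap('wrist','wrist9');C=cloud(s)
print(fit(C,sleaf,(634,161,6),45,120,70,z0=62),fit(C,sjamb,(503,148.3,5.7),8,90,85))
E
```

```text
time: 13.88
tool_pos: [636.3, 159.2, 62.6]
tcp_rot: [178.3, 1.3, -175.0]
ft_force: [-0.3, -0.5, -2.1]
finger_gap: 53.2
(array([634.73, 158.43,   5.16,  59.12]), 20443, 0.97) (array([ 5.0298e+02,  1.4805e+02,  5.7100e+00, -3.2000e-01]), 27744, 0.82)
```

View pics/wrist9.png

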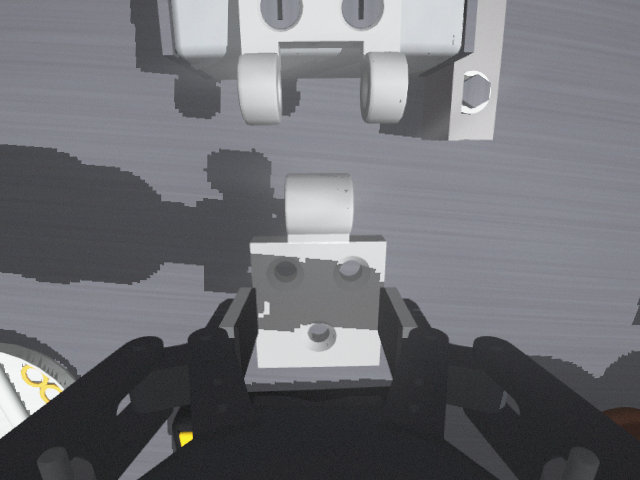

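```bash
python3 -m pendant '[-2,2.5,0.5,0.01,45, -6,-0.5,0,0,45, -6,-0.6,0,0,45, -3,-0.3,0,0,45, 0,0,0,0,45, 0,0,0,0,45]' 60; python3 - <<'E'
from h import *
s=snap('wrist','wrist10');C=cloud(s)
l=fit(C,sleaf,(618,159,6),45,120,70,z0=60);j=fit(C,sjamb,(503,148.1,5.7),8,90,85);print(l,j)
print(loc(np.array([[l[0][0],l[0][1],0]]),j[0][:3]))
E
```

```text
time: 14.43
tool_pos: [618.3, 160.7, 65.4]
tcp_rot: [178.3, 1.5, -174.3]
ft_force: [0.8, -0.5, -3.2]
finger_gap: 53.1
(array([616.74, 159.98,   5.88,  61.87]), 20526, 1.02) (array([ 5.0306e+02,  1.4814e+02,  5.3700e+00, -2.7000e-01]), 39352, 0.86)
[[114.28914058   1.14906241   0.        ]]
```

```bash
python3 -m pendant '[-3,-0.5,-1,-0.003,45, -5,-0.6,-0.8,0,45, -5,-0.6,0,0,45, -2,-0.2,0,0,45, 0,0,0,0,45, 0,0,0,0,45]' 60; python3 - <<'E'
from h import *
s=snap('wrist','wrist11');C=cloud(s)
l=fit(C,sleaf,(602,158,5.7),45,120,70,z0=60);j=fit(C,sjamb,(503,148.1,5.6),8,90,85);print(l,j)
print(loc(np.array([[l[0][0],l[0][1],0]]),j[0][:3]))
E
```

```text
time: 14.98
tool_pos: [602.0, 158.4, 63.6]
tcp_rot: [178.3, 1.5, -174.5]
ft_force: [0.9, -0.3, -1.8]
finger_gap: 53.4
(array([600.16, 159.09,   5.01,  60.17]), 21397, 1.19) (array([ 5.0368e+02,  1.4863e+02,  3.3100e+00, -2.4000e-01]), 51334, 1.03)
[[96.92298998  4.8719619   0.        ]]
```

View pics/wrist11.png

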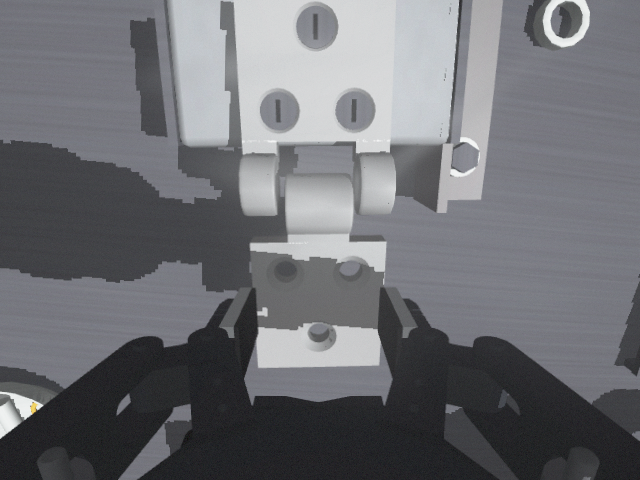

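```bash
python3 -m pendant '[-3,-0.3,0,0,45, -2.5,-0.3,0,0,45, -0.5,0,0,0,45, 0,0,0,0,45, 0,0,0,0,45]' 60; python3 - <<'E'
from h import *
for n in('wrist','side','scene'):
  s=snap(n,n+'12')
  C=cloud(s)
  q=C.reshape(-1,3)
  # joint fit jamb+leaf
  x=np.array([503,148,5.6,592.5,157.2,5.6,0,60.])
  f=lambda q,v:np.minimum(sjamb(loc(q,v[:3],v[6])),sleaf(loc(q,v[3:6],v[7])))
  k=q[(q[:,2]>10)&(q[:,2]<90)];k=k[np.abs(f(k,x))<6]
  for it in range(3):
    r=least_squares(lambda v:f(k,v),x,loss='soft_l1');x=r.x;k=q[(q[:,2]>10)&(q[:,2]<90)];k=k[np.abs(f(k,x))<4]
  a=np.deg2rad(x[5]);kn=[x[3]-46*np.cos(a),x[4]-46*np.sin(a),0]
  print(n,len(k),x.round(2),'knuckle-gap',(loc(np.array([kn]),x[:3])[0,:2]-[44,0]).round(2),'dz',(x[7]-x[6]-60).round(2))
E
```

```text
time: 15.45
tool_pos: [595.8, 157.8, 63.8]
tcp_rot: [178.3, 1.5, -174.5]
ft_force: [0.5, -0.2, -2.4]
finger_gap: 52.9
wrist 73891 [ 5.0333e+02  1.4832e+02  4.9000e+00  5.9421e+02  1.5708e+02  5.6000e+00
 -2.5000e-01  6.0260e+01] knuckle-gap [1.3  0.41] dz 0.51
side 1924 [505.63 146.44   6.13 596.04 155.31   4.67  -1.32  59.02] knuckle-gap [0.85 0.34] dz 0.35
scene 1391 [5.0345e+02 1.4788e+02 5.9900e+00 5.9473e+02 1.5793e+02 5.8300e+00
 4.9000e-01 6.1200e+01] knuckle-gap [1.84 0.6 ] dz 0.71
```

View pics/wrist12.png

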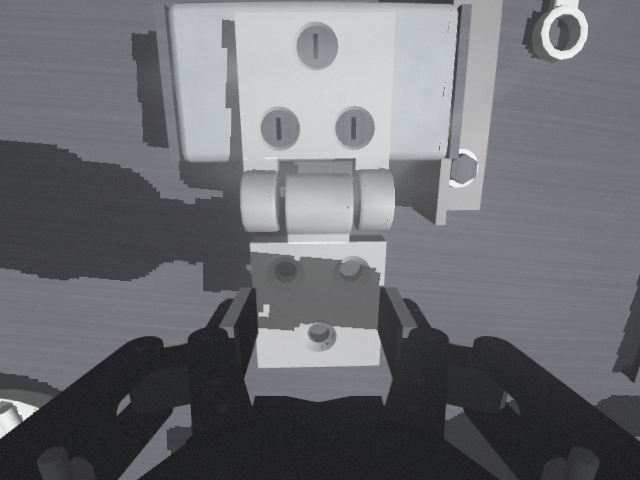

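View pics/side12.png

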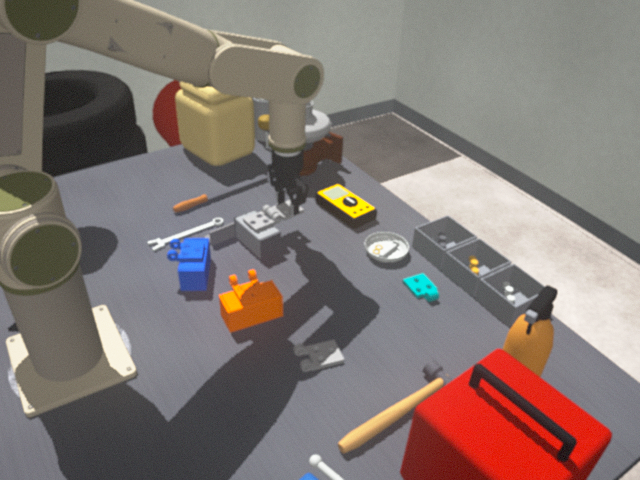

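```bash
python3 -m pendant '[-1.3,-0.5,-0.4,0,45, 0,0,0,0,45, 0,0,0,0,45, 0,0,0,0,45]' 60; python3 - <<'E'
from h import *
for n in('wrist','side','scene'):
  s=snap(n,n+'13')
  C=cloud(s)
  q=C.reshape(-1,3)
  x=np.array([503,148,5.6,592.5,157.2,5.6,0,60.])
  f=lambda q,v:np.minimum(sjamb(loc(q,v[:3],v[6])),sleaf(loc(q,v[3:6],v[7])))
  k=q[(q[:,2]>10)&(q[:,2]<90)];k=k[np.abs(f(k,x))<6]
  for it in range(3):
    r=least_squares(lambda v:f(k,v),x,loss='soft_l1');x=r.x;k=q[(q[:,2]>10)&(q[:,2]<90)];k=k[np.abs(f(k,x))<4]
  a=np.deg2rad(x[5]);kn=[x[3]-46*np.cos(a),x[4]-46*np.sin(a),0]
  print(n,len(k),x.round(2),'knuckle-gap',(loc(np.array([kn]),x[:3])[0,:2]-[44,0]).round(2),'dz',(x[7]-x[6]-60).round(2))
  L=loc(q,x[:3],x[6]); m=(L[:,2]>36)&(L[:,2]<44)&(np.abs(L[:,0])<60)&(L[:,1]>55)&(L[:,1]<80)
  if m.sum(): print('stop top, block y pct',m.sum(),np.percentile(L[m,1],[2,10,50,90,98]).round(1))
  l=loc(C[(C[...,2]>62)&(C[...,2]<78)],x[3:6],x[7]); l=l[(np.abs(l[:,0])<28)&(np.abs(l[:,1])<20)&(np.abs(l[:,2]-10)<3)]
  print('leaf top slope',np.linalg.lstsq(np.c_[l[:,:2],np.ones(len(l))],l[:,2],rcond=None)[0].round(3))
E
```

```text
time: 15.93
tool_pos: [594.6, 157.2, 63.3]
tcp_rot: [178.3, 1.5, -174.5]
ft_force: [0.8, -0.3, -1.9]
finger_gap: 52.7
wrist 73981 [ 5.0337e+02  1.4831e+02  4.9900e+00  5.9308e+02  1.5644e+02  5.7100e+00
 -2.6000e-01  5.9790e+01] knuckle-gap [ 0.08 -0.27] dz 0.05
stop top, block y pct 963 [58.5 59.6 61.4 64.2 64.8]
leaf top slope [ 0.011 -0.     9.953]
side 1917 [505.43 146.68   5.96 595.19 154.98   4.27  -1.65  58.3 ] knuckle-gap [0.16 0.29] dz -0.04
stop top, block y pct 30 [55.5 56.9 59.8 64.3 66.2]
leaf top slope [2.7000e-02 1.0000e-02 1.0012e+01]
scene 1387 [5.0337e+02 1.4789e+02 6.3700e+00 5.9398e+02 1.5622e+02 5.7900e+00
 4.2000e-01 6.0580e+01] knuckle-gap [ 0.98 -1.3 ] dz 0.16
stop top, block y pct 18 [59.2 59.4 61.5 63.8 64.2]
leaf top slope [ 0.01  -0.013  9.733]
```

```bash
python3 -m pendant '[0,0,0,0,45, 0,0,0,0,45, 0,0,0,0,45]' 60; python3 - <<'E'
from h import *
print(sensors.sense()['qd'].round(2))
print(job.hand_in())
E
```

```text
time: 16.33
tool_pos: [594.7, 157.3, 63.3]
tcp_rot: [178.3, 1.5, -174.5]
ft_force: [0.5, 0.3, -2.0]
finger_gap: 52.9
[ 0.12  0.01  0.02  0.03  0.03 -0.07]
the job is handed in; nothing more can be done
None
```

The job is handed in at 16.3 s of the 64 s allowed. No verdict is reported, so what follows rests on my own checks.

I pushed the grey jamb block square against the stop with two finger contacts, until the force rose to about 16–21 N. Then I gripped the one-knuckle leaf across its side edges at 60 N, lifted it, and slid its knuckle level into the gap from the open side.

Last checks before handing in:
- **Knuckle to gap centre:** the wrist and side cameras put it within about 0.3 mm. The scene camera, with the arm partly in its way, disagreed slightly: 1.0 mm along x and −1.3 mm along y. Height was within about 0.2 mm in all three.
- **Pin-hole axes:** within about 1.7° (0.03 rad).
- **Leaf level:** within about 0.03 rad.
- **Block against the stop:** the wrist camera shows the block end touching the stop to within about 1 mm. The yaw fits for block and stop agree to about 1°.
- **Forces and rest:** the wrist force of about 2 N downward is roughly the leaf's weight, so the leaf did not seem to be pressing on the block. The arm was at rest.
- **Everything else:** I moved nothing else on purpose and nothing looked shifted in the last pictures, but I did not measure those objects again.

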